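# Change the nozzle of a balloon pump: standby first, then unscrew and hold

## Task

The balloon pump is to get another nozzle. Put it in standby first: with the stylus from the stand push the recessed red button fully down, then stand the stylus back in its stand. Then unscrew the white nozzle, whose thread may be right- or left-handed (try gently both ways, never force it), lift it off and finish while still holding it upright and still, a good 5 cm above the pump; leave the cup, yellow nozzle and balloon weight alone.

Things in the scene. Friction and masses are not known exactly. Their poses are not given: they have to be found in the camera images.
- pump: Hot-pink electric balloon pump, box 165 (x) x 235 (y) mm, flat top deck 110 mm above the table; fixed. Origin: centre of underside; z up, pale grille front to -x. On the deck, at +y, the white screwed nozzle; a fixed turquoise twin of it 124 mm to -y (62 mm high); a carrying handle at +x; a white console (48 x 74 x 13 mm high) with the button bore in its middle.
- neck (a point): On the deck, on the upright axis of the hidden threaded neck (31 mm wide, 14.5 mm high): where the centre of the nozzle's underside sits when screwed on; at 12, 62, 110 mm in the pump's frame. One way the nozzle meets a firm stop within 0.1 rad; the other way it turns easily (under 0.15 N m). Which way loosens (clockwise or not) differs from start to start and cannot be seen.
- bore_mouth (a point): Centre of the mouth of the upright round bore, 14 mm wide, in the console, 123 mm above the table (-50, -45, 123 mm in the pump's frame); fingers do not fit in. The top of the red button lies 6.5 mm below the mouth.
- standby_button (a joint): Travel (m) of the red spring button, 11 mm wide, in that bore: 0 released, 0.004 fully down (2.5 N starts it, 4.5 N holds it fully down); it springs back. Keep it down about half a second.
- stylus: Hot-pink pen-like stylus, 110 mm long, 25 g: round grip 10.4 mm thick from 40 mm above the tip up to its top; its lowest 32 mm a 6 mm pin. Origin: the tip of the pin; z along it to its top. It stands pin down in the stand (upright, or leaning a few degrees), its top 118 mm above the table, the upper 68 mm free.
- stand: White stand of the stylus, fixed: round foot 72 mm wide, 8 mm high, on it a 36 x 36 mm block, top 50 mm above the table, with an upright round bore 14 mm wide, its floor 8 mm above the table. Origin: centre of underside, z up.
- stand_mouth (a point): Centre of the mouth of the bore of the stand, 50 mm above the table.
- nozzle: White screwed nozzle, 45 g: a faceted round collar 42 mm wide, 24 mm high (the place to grip), then a cone to a 17 mm tip 61 mm above its underside. Origin: centre of its underside, z up. It is free after 1.1 rad of loosening (1.4 is best, over 2 too far) and then lifts straight off; while turned it need not rise. Over 120 N on the neck (about 1.2 N m against the stop) spoils the thread.
- cup: Hot-pink paper cup, 76 mm wide at the rim, 90 mm high, standing on the table; to be left alone. Origin: centre of its underside.
- foil_nozzle: Yellow nozzle for foil balloons, 42 mm wide, 74 mm high, standing on the table; to be left alone. Origin: centre of its underside.
- weight: Pale pink conical balloon weight, 60 mm wide, 54 mm high, standing on the table; to be left alone. Origin: centre of its underside.
Mind the look-alikes: they are no part of the job. Leave any blue or green look-alike of the nozzle alone.

How it is judged:
By the outcome, as a careful person would: the job done as asked, in the order asked, and still so for the second after the job is handed in, while the arm keeps its last pose, push and grip.
It also fails if it takes over 67 s, if anything falls off the work surface, if the arm or the gripper's body presses on something with over 40 N, if the wrist force passes 120 N, or if a joint passes its speed limit or range.

## Robot

A 6-joint arm with a two-finger parallel gripper is mounted at the origin on the work surface. World frame = base frame: x ahead of the robot, y to its left, z up, the work surface at z = 0. Lengths are in mm, angles in rad, forces in N, time in s.
With the tool pointing down it reaches from about 400 to 925 mm from the base axis. Payload 12.5 kg.
Tool frame: the origin (TCP) lies on the centre line of the jaws, within the pads' length; the fingertips stand 17 mm ahead of it and the grasp point (between the pads) lies 2 mm behind it; z points along the fingers, y is the line along which they close (so a half turn about z gives the same grasp; the last joint's range is limited). The gripper opens to 95 mm and grips with 3 to 60 N. Pads are 20 mm wide; open, the fingers measure 119 mm over their backs; the gripper's body (75 mm by 180 mm) begins 59 mm behind the grasp point.
Start: joints at [1.094, 0.491, 1.559, -0, 1.092, -0.106], TCP at [226.46, 582.547, 231.661] pointing down, gripper open.
Joint ranges: [-3.1, 3.1], [-0.84, 2.19], [0.05, 2.79], [-1.13, 4.28], [0.06, 2.93], [-2.69, 2.69]. Speed limits (rad/s): [2.22, 2.22, 2.79, 3.14, 3.14, 3.14].

## Interface

Orientations are given as [roll, pitch, yaw] about the fixed x, y, z axes, in that order (R = Rz(yaw) Ry(pitch) Rx(roll)).
In Python, from cell import env gives the robot as it stands.
- The arm moves only by the tool drive_tool, never from a script. Its argument "deltas" is text: rows parted by semicolons, each of 4 numbers parted by spaces: the shift along the world's x, y, z normalised to -1 to 1, where 1 is 100 mm, then the turn about the world's z normalised to -1 to 1, where 1 is 180 degrees. A call has 1 to 10 rows; each row shifts and turns the commanded pose from where the row before left it; what a row does not reach is not made up. A row lasts 1/12 s, in which the tool goes at most 41.7 mm and 7.16 degrees, less where a joint would pass 70% of its speed; a pose out of reach is approached as far as the arm can. A call with a number of a shift or a turn outside -1 to 1 is refused whole. A call with a gripper value outside its range is refused whole. "gripper" is the closure, from 0 (fully open) to 1 (shut), set as the call begins (left out, the last holds). The fingers move at their own pace and stop on an object; the grip force is fixed at half the most. Time passes only in rows, so rows that do not move let the fingers close. It gives the time, the measured TCP pose, the force, the opening and the grip force at its end, in the units of the state.
- env.state(): the state, without advancing time (a new reading comes with each control period).
- env.read_camera(name): name is "side" or "top" or "wrist"; returns (picture, depth): 400x640x3 uint8, red, green, blue; 400x640 float32, mm along the optical axis (not along the pixel's ray), 0 where there is no reading.
- env.camera_params(name): a dict with "mtx" (3x3 intrinsics, pixels), "camera_from_world" (4x4, takes a point from world to camera coordinates); the wrist camera has in their place "mount" (4x4, takes a point from camera to tool coordinates, whose origin is the TCP and whose axes are the flange's). Camera axes: x right, y down, z forward; pixel columns grow to the right and rows downward; lengths in mm; the calibration is good to about 2 mm. A picture is of the moment at which its call begins: read the wrist's pose just before it. camera_params takes no time and is no camera call.
- env.job_done(): hands the job in; it is judged then, once.
The state is a dict: "t": time; "joints": joint angles; "qvel": joint speeds; "tau": joint torques, N m; "eef_pos": TCP position; "tcp_rot": TCP orientation; "ft_force": force on the tool from outside, world axes, zero at the start; "moment": the same for the moment, N m; "opening": opening from 0.0 (shut) to 1.0 (fully open); "grip_force": force on a finger pad.
Only numpy, scipy, OpenCV 4.12 (cv2) and the standard library are available. Lean on these libraries where they do the work, as an engineer would, in place of code of your own. Each camera call takes 0.05 s, during which the arm holds its last target. There are 200 camera calls.

## Working session

There is one attempt and no reset: what is moved stays moved. The work goes in short steps, Python scripts to look and compute and a tool call to move; the robot and the scene stay as the last step left them, time stands still between calls to the robot, and variables do not carry over. Pictures are saved under pics/ and viewed, at most 10 in all, crops included, and the job is handed in when it is done.

Besides the shell and the picture viewer there is one more tool, called after "Emit:" as name(argument=value, ...) on one line, values as JSON. drive_tool: Moves the arm, as the interface text tells. Its arguments: {"type":"object","properties":{"deltas":{"type":"string"},"gripper":{"type":"number"}},"required":["deltas"]}

```bash
mkdir -p pics; ls
cat > h.py <<'E'
import numpy as np,cv2
from cell import env
def snap(n,fn):
    s=env.state();im,d=env.read_camera(n)
    np.savez(f'pics/{fn}.npz',im=im,d=d,pos=s['eef_pos'],rot=s['tcp_rot'])
    cv2.imwrite(f'pics/{fn}.png',im[:,:,::-1]);return im,d
def cam(n):
    p=env.camera_params(n);return np.array(p['mtx']),np.array(p['camera_from_world'])
def plane(n,uv,z):
    K,T=cam(n);R=T[:3,:3];c=-R.T@T[:3,3]
    uv=np.atleast_2d(uv).astype(float)
    r=np.c_[uv,np.ones(len(uv))]@np.linalg.inv(K).T@R
    return c+r*((z-c[2])/r[:,2])[:,None]
def pts(n,d):
    K,T=cam(n);v,u=np.indices(d.shape)
    P=np.stack([u*d,v*d,d],-1)@np.linalg.inv(K).T
    return (P-T[:3,3])@T[:3,:3]
E
python3 - <<'E'
from h import *
for n in('top','side'):
    im,d=snap(n,n+'0');K,T=cam(n);print(n,K.round(1).tolist(),(-T[:3,:3].T@T[:3,3]).round(),T[2,:3].round(2),d.min(),d.max())
a=env.state();print(a)
E
```

```text
pics
top [[460.8, 0.0, 319.3], [0.0, 460.8, 195.9], [0.0, 0.0, 1.0]] [ 443.   49. 1058.] [ 0.1 -0.  -1. ] 0.0 1910.5824
side [[454.7, 0.0, 323.1], [0.0, 454.7, 200.6], [0.0, 0.0, 1.0]] [ 288. -857.  715.] [ 0.24  0.79 -0.56] 0.0 3105.545
{'t': 0.1, 'joints': array([ 1.09437840e+00,  4.91478840e-01,  1.55938350e+00, -6.56068504e-06,
        1.09170832e+00, -1.05621190e-01]), 'qvel': array([ 0.00210089, -0.00277446, -0.00155023, -0.00213882, -0.00174059,
       -0.0018493 ]), 'tau': array([ 2.12039013e-03, -6.13626766e+01, -2.58600533e+01,  6.93656341e-02,
        4.71144961e-02, -6.89373542e-05]), 'eef_pos': array([226.37483729, 582.34982534, 231.13460424]), 'tcp_rot': array([-3.14061949e+00, -9.73186444e-05,  2.77079890e+00]), 'ft_force': array([-0.07452601,  0.04066819, -0.16261191]), 'moment': array([-0.00178895, -0.02746547, -0.02310096]), 'grip_force': 0.0, 'opening': 0.9986021151600506}
```

View pics/top0.png

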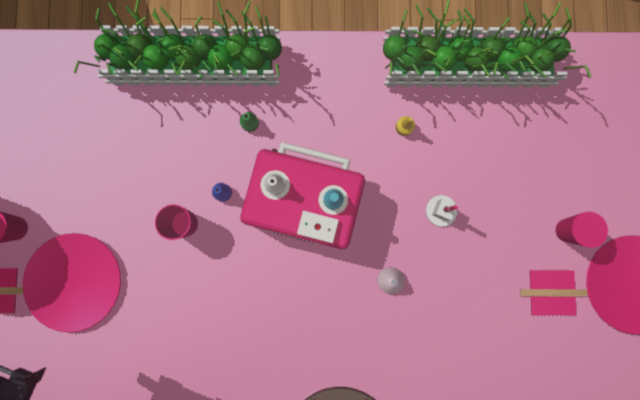

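View pics/side0.png

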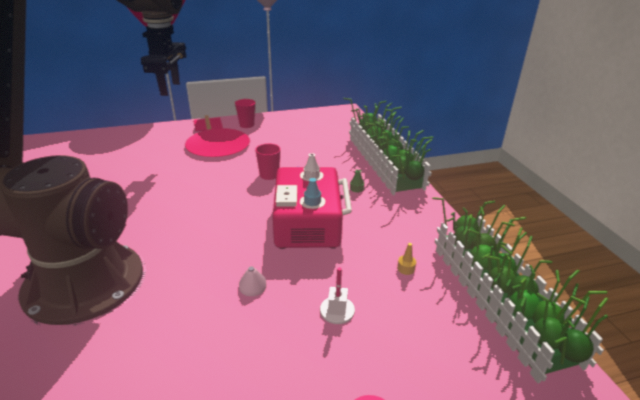

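The top view shows the white nozzle at about (275,184), the turquoise twin at (333,199), the red button at (317,226) and the stand at (441,211) with the stylus top near (453,208). The side view agrees, with the stylus at about (339,280).

```bash
cat > m.py <<'E'
from h import *
z=np.load('pics/top0.npz');im,d=z['im'],z['d'];P=pts('top',d)
hsv=cv2.cvtColor(im,cv2.COLOR_RGB2HSV)
v,u=np.indices(d.shape)
def box(a,b,c,e):return (u>=a)&(u<=b)&(v>=c)&(v<=e)
# deck
m=box(235,370,145,255)&(abs(P[...,2]-110)<6)&(hsv[...,1]>180)
c=cv2.minAreaRect(np.argwhere(m)[:,::-1].astype(np.float32));q=cv2.boxPoints(c)
Q=plane('top',q,110);print('deck z',np.median(P[m][:,2]),Q.round(1).tolist(),'c',Q.mean(0).round(1),[np.linalg.norm(Q[i]-Q[i-1]).round(1) for i in range(4)])
# table z
print('table',np.median(P[box(300,380,300,340)][:,2]))
# console white
m=box(293,343,208,245)&(hsv[...,1]<70)&(P[...,2]>115)&(P[...,2]<130)
c=cv2.minAreaRect(np.argwhere(m)[:,::-1].astype(np.float32));Q=plane('top',cv2.boxPoints(c),123);print('console',Q.mean(0).round(1),[np.linalg.norm(Q[i]-Q[i-1]).round(1) for i in range(4)],np.degrees(np.arctan2(*(Q[1]-Q[0])[1::-1])))
m=box(311,324,220,233)&(hsv[...,1]>150);print('btn',m.sum(),plane('top',np.argwhere(m)[:,::-1].mean(0),120).round(1))
# nozzles
for nm,b in(('white',(260,292,168,202)),('turq',(318,350,184,216))):
    for lo,hi in((125,145),(160,180)):
        m=box(*b)&(P[...,2]>lo)&(P[...,2]<hi);print(nm,lo,m.sum(),((P[m].max(0)+P[m].min(0))/2).round(1))
# stand & stylus
m=box(425,460,195,230)&(hsv[...,1]<70)&(hsv[...,2]>150)
for lo,hi in((3,14),(42,58)):
    k=m&(P[...,2]>lo)&(P[...,2]<hi);print('stand',k.sum(),((P[k].max(0)+P[k].min(0))/2).round(1),(P[k].max(0)-P[k].min(0)).round(1))
m=box(425,470,195,230)&(P[...,2]>60);print('styl',P[m].round(0).tolist()[:30])
m=box(440,465,200,216)&(hsv[...,1]>190);print('styl px',np.argwhere(m)[:,::-1].tolist(),)
E
python3 m.py
python3 - <<'E'
from h import *
a=cv2.imread('pics/top0.png')[185:240,415:480];b=cv2.imread('pics/side0.png')[255:330,310:370]
cv2.imwrite('pics/c0.png',np.hstack([cv2.resize(a,(400,338),interpolation=0),cv2.resize(b,(270,338),interpolation=0)]))
E
```

```text
deck z 109.25821089687686 [[483.3, 210.0, 110.0], [634.9, 174.4, 110.0], [578.9, -45.4, 110.0], [429.0, -6.6, 110.0]] c [531.5  83.1 110. ] [np.float64(223.3), np.float64(155.7), np.float64(226.8), np.float64(154.9)]
table 0.8114471903058695
console [483.9  47.9 123. ] [np.float64(73.5), np.float64(68.9), np.float64(74.0), np.float64(68.7)] -13.556850983544944
btn 13 [[472.9  50.7 120. ]]
white 125 180 [559.4 138.8 135. ]
white 160 85 [559.9 138.8 167.8]
turq 125 171 [521.8  24.4 135.1]
turq 160 85 [528.8  18.4 167.8]
stand 354 [ 515.3 -231.3    8.2] [68.9 72.5 10.4]
stand 210 [ 515.7 -229.7   49.6] [46.2 40.3 15.1]
styl [[443.0, 49.0, 1058.0], [443.0, 49.0, 1058.0], [520.0, -231.0, 118.0], [519.0, -229.0, 102.0], [519.0, -230.0, 107.0], [518.0, -229.0, 115.0], [518.0, -230.0, 121.0], [518.0, -234.0, 115.0], [518.0, -235.0, 119.0], [519.0, -229.0, 73.0], [519.0, -229.0, 80.0], [518.0, -228.0, 90.0], [517.0, -228.0, 100.0], [517.0, -228.0, 108.0], [516.0, -228.0, 113.0], [516.0, -228.0, 119.0], [516.0, -229.0, 122.0], [516.0, -232.0, 119.0], [516.0, -234.0, 119.0], [518.0, -228.0, 68.0], [517.0, -227.0, 79.0], [516.0, -227.0, 86.0], [516.0, -227.0, 93.0], [515.0, -228.0, 100.0], [515.0, -227.0, 109.0], [514.0, -227.0, 115.0], [514.0, -228.0, 119.0], [514.0, -230.0, 120.0], [514.0, -232.0, 119.0], [514.0, -235.0, 116.0]]
styl px []
```

View pics/c0.png

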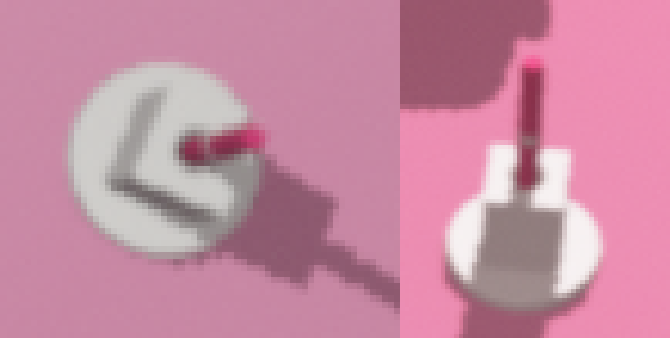

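The crop shows the stylus nearly upright in the stand bore, its top close to the stand axis. All the estimates agree, so I'm moving over the stand now.

Emit:
drive_tool(deltas="0.2 -0.32 0 0;0.2 -0.32 0 0;0.2 -0.32 0 0;0.2 -0.32 0 0;0.2 -0.32 0 0;0.2 -0.32 0 0;0.2 -0.32 0 0;0.2 -0.32 0 0;0.2 -0.32 0 0;0.2 -0.32 0 0", gripper=0)

```text
t: 0.93
eef_pos: [427.0, 260.8, 231.6]
tcp_rot: [-3.142, -0.0, 2.771]
ft_force: [-0.6, 0.7, -0.0]
opening: 1.002
grip_force: 0.0
```

Emit:
drive_tool(deltas="0.09 -0.4 0 0;0.09 -0.4 0 0;0.09 -0.4 0 0;0.09 -0.4 0 0;0.09 -0.4 0 0;0.09 -0.4 0 0;0.09 -0.4 0 0;0.09 -0.4 0 0;0.09 -0.4 0 0;0.09 -0.4 0 0")

```text
t: 1.77
eef_pos: [516.4, -139.6, 231.6]
tcp_rot: [3.141, -0.0, 2.771]
ft_force: [0.9, 0.5, -0.1]
opening: 1.004
grip_force: 0.0
```

Emit:
drive_tool(deltas="0 -0.31 0 0;0 -0.31 0 0;0 -0.31 0 0;0 0 0 0;0 0 0 0")

```text
t: 2.18
eef_pos: [516.1, -231.6, 231.1]
tcp_rot: [3.141, -0.001, 2.768]
ft_force: [0.4, 0.8, -0.3]
opening: 1.005
grip_force: 0.0
```

Run:
```python
from h import *
im,d=snap('wrist','w1');p=env.camera_params('wrist');print(np.array(p['mtx']).round(1).tolist(),np.array(p['mount']).round(3).tolist());s=env.state();print(s['t'],s['eef_pos'],s['tcp_rot'],s['joints'])
z=np.load('pics/top0.npz');P=pts('top',z['d']);q=P[145:170,275:352].reshape(-1,3);q=q[q[:,2]<400];print('handle z',np.percentile(q[:,2],[90,98,100]))
```

```text
[[334.4, 0.0, 319.0], [0.0, 334.4, 196.0], [0.0, 0.0, 1.0]] [[-0.0, -0.955, -0.296, 82.647], [1.0, -0.001, 0.002, -1.015], [-0.002, -0.296, 0.955, -154.087], [0.0, 0.0, 0.0, 1.0]]
2.2333 [ 516.0952115  -230.52643424  231.19742319] [ 3.14112242e+00 -1.05781150e-03  2.76957139e+00] [-5.37069773e-01  4.06915674e-01  1.70765459e+00  3.38705108e-04
  1.02814311e+00 -1.73601966e+00]
handle z [111.38989044 113.51825344 115.92475507]
```

View pics/w1.png

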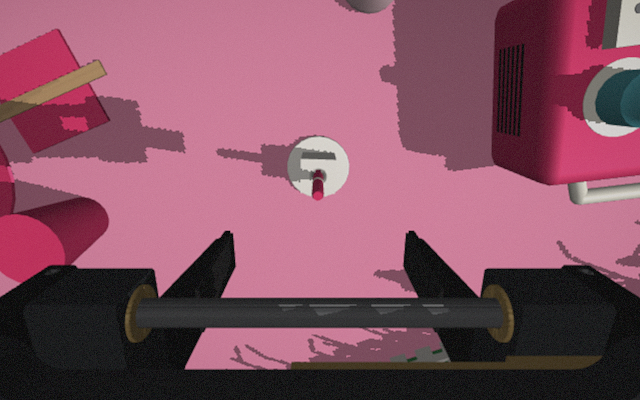

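The wrist view shows the stylus top at about (318,196), leaving the bore at about (319,176), and the stand foot centred near (318,166).

```bash
cat >> h.py <<'E'
from scipy.spatial.transform import Rotation as Ro
def wplane(fn,uv,z):
    q=np.load(f'pics/{fn}.npz');p=env.camera_params('wrist');M=np.array(p['mount']);K=np.array(p['mtx'])
    R=Ro.from_euler('xyz',q['rot']).as_matrix();c=q['pos']+R@M[:3,3]
    uv=np.atleast_2d(uv).astype(float);r=np.c_[uv,np.ones(len(uv))]@np.linalg.inv(K).T@(R@M[:3,:3]).T
    return c+r*((z-c[2])/r[:,2])[:,None]
E
python3 - <<'E'
from h import *
im=np.load('pics/w1.npz')['im'];h=cv2.cvtColor(im,cv2.COLOR_RGB2HSV)
v,u=np.indices(h.shape[:2]);b=(u>305)&(u<332)&(v>160)&(v<205)
m=b&(h[...,1]>165)
for r in range(165,202):
    c=u[r][m[r]]
    if len(c):print(r,c.min(),c.max(),im[r,318],end=' | ')
w=(u>280)&(u<356)&(v>130)&(v<205)&(h[...,1]<40)&(h[...,2]>120)
q=np.argwhere(w)[:,::-1].astype(np.float32);e=cv2.minEnclosingCircle(q);print('\nfoot',e,wplane('w1',e[0],8).round(1))
print(wplane('w1',[(318,196)],118).round(1),wplane('w1',[(318.5,174)],50).round(1))
E
```

```text
170 319 319 [86 40 55] | 171 316 319 [77 17 37] | 172 316 319 [85 33 50] | 173 315 320 [80 14 37] | 174 314 321 [83 19 41] | 175 314 321 [85 25 43] | 176 314 321 [81 28 47] | 177 322 322 [105  98  92] | 179 317 317 [94 40 56] | 180 315 320 [85 23 45] | 181 314 321 [84 24 43] | 182 314 321 [86 25 45] | 183 313 322 [85 23 35] | 184 313 322 [88 29 48] | 185 313 322 [87 27 45] | 186 313 322 [88 24 45] | 187 313 322 [87 30 44] | 188 313 322 [85 15 37] | 189 313 322 [97 31 53] | 190 313 322 [103  31  54] | 191 313 322 [152  41  75] | 192 313 322 [190  51  93] | 193 313 322 [199  56  99] | 194 313 322 [199  56 100] | 195 313 322 [198  56  99] | 196 313 322 [195  52  95] | 197 313 321 [198  53  96] | 198 314 320 [197  51  94] | 199 316 319 [197  51  93] | 
foot ((317.7896423339844, 166.38414001464844), 31.00133514404297) [[ 514.1 -232.7    8. ]]
[[ 515.7 -232.9  118. ]] [[ 513.4 -231.5   50. ]]
```

Emit:
drive_tool(deltas="-0.01 -0.01 -0.2 0;0 0 -0.25 0;0 0 -0.25 0;0 0 -0.25 0;0 0 -0.2 0;0 0 -0.15 0;0 0 -0.08 0;0 0 0 0", gripper=0.6)

```text
t: 2.9
eef_pos: [515.0, -230.1, 92.4]
tcp_rot: [3.141, -0.003, 2.772]
ft_force: [0.4, 0.3, -0.2]
opening: 0.495
grip_force: 0.0
```

Emit:
drive_tool(deltas="0 0 0 0;0 0 0 0;0 0 0 0;0 0 0 0;0 0 0 0;0 0 0 0", gripper=1)

```text
t: 3.4
eef_pos: [515.6, -231.5, 94.1]
tcp_rot: [-3.142, 0.001, 2.771]
ft_force: [0.0, -0.2, 1.7]
opening: 0.1
grip_force: 30.0
```

Emit:
drive_tool(deltas="0 0 0.1 0;0 0 0.2 0;0 0 0.25 0;0 0 0.25 0;0 0 0.25 0;0 0 0.25 0;0 0 0.2 0;0 0 0 0;0 0 0 0")

```text
t: 4.15
eef_pos: [515.5, -231.5, 245.0]
tcp_rot: [-3.141, 0.002, 2.771]
ft_force: [-1.0, 0.2, 0.2]
opening: 0.1
grip_force: 30.0
```

Run:
```python
from h import *
for n in('side','wrist'):snap(n,n+'2')
s=env.state();print(s['t'],s['eef_pos'],s['tcp_rot'],s['opening'],s['grip_force'])
K,T=cam('side')
x=np.array([515,-231.5,158,1]);a=T@x;a=K@a[:3];a=a/a[2];print(a)
c,r=int(a[0]),int(a[1])
i=cv2.imread('pics/side2.png')[r-60:r+40,c-50:c+50]
j=cv2.imread('pics/wrist2.png')[130:290,240:400]
cv2.imwrite('pics/c2.png',np.hstack([cv2.resize(i,(400,400),interpolation=0),cv2.resize(j,(400,400),interpolation=0)]));print(c,r)
```

```text
4.25 [ 515.03265645 -231.24061477  243.11398126] [ 3.14131506e+00 -1.05364006e-03  2.77067836e+00] 0.10281812037815087 29.99959591892548
[339.77758551 250.65773119   1.        ]
339 250
```

View pics/c2.png

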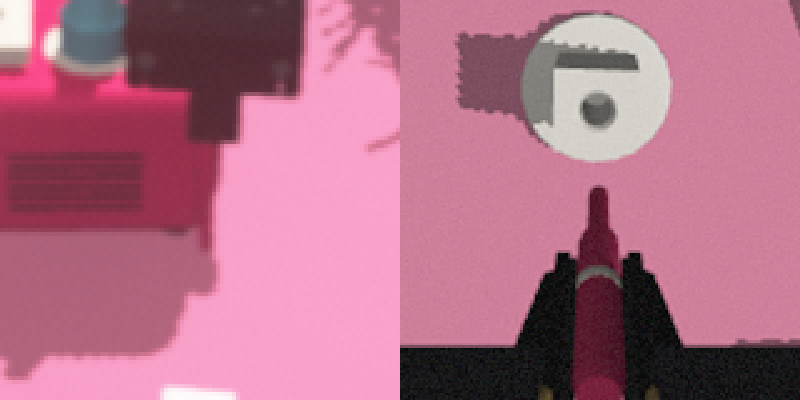

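The left crop (side) shows the pin tip at about (341,252), as predicted. The right crop (wrist) shows the tip at about (319,205) and the stand bore at about (319,173). So the stylus is held straight and in line.

Run:
```python
from h import *
for z in(155,158,161):print('tip',wplane('wrist2',[(319.2,204.5)],z).round(1))
print('mouth',wplane('wrist2',[(319.2,173.2)],50).round(1))
p=env.camera_params('wrist');M=np.array(p['mount']);K=np.array(p['mtx'])
# predicted pixel of the far rim and centre of the tip when on the tool axis, 85mm ahead of TCP
for x in (-3,0):
    for L in(83,85,87):
        q=np.linalg.inv(M)@[x,0,L,1];a=K@q[:3];print(x,L,(a/a[2])[:2].round(1))
```

```text
tip [[ 514.6 -231.6  155. ]]
tip [[ 513.6 -231.2  158. ]]
tip [[ 512.7 -230.8  161. ]]
mouth [[ 515.  -231.4   50. ]]
-3 83 [319.8 211.3]
-3 85 [319.8 210.4]
-3 87 [319.8 209.6]
0 83 [319.8 207.6]
0 85 [319.8 206.7]
0 87 [319.8 205.9]
```

Emit:
drive_tool(deltas="-0.05 0.2 0 0;-0.05 0.35 0 0;-0.05 0.4 0 0;-0.05 0.4 0 0;-0.05 0.4 0 0;-0.05 0.4 0 0;-0.05 0.35 0 0;-0.06 0.2 0 0;0 0.1 0 0;0 0 0 0")

```text
t: 5.08
eef_pos: [474.1, 49.9, 243.0]
tcp_rot: [-3.141, -0.001, 2.773]
ft_force: [1.1, -0.8, -0.7]
opening: 0.103
grip_force: 30.0
```

Emit:
drive_tool(deltas="0 0 0 0;0 0 0 0")

```text
t: 5.25
eef_pos: [474.8, 47.5, 243.3]
tcp_rot: [-3.141, -0.001, 2.77]
ft_force: [0.2, 0.3, 0.3]
opening: 0.104
grip_force: 30.0
```

Run:
```python
from h import *
snap('wrist','w3');s=env.state();print(s['t'],s['eef_pos'],s['tcp_rot'])
j=cv2.imread('pics/w3.png')[100:300,200:460]
cv2.imwrite('pics/c3.png',cv2.resize(j,(780,600),interpolation=0))
```

```text
5.3 [474.78795451  47.39517609 243.35138663] [-3.14139576e+00 -3.71099982e-04  2.76941989e+00]
```

View pics/c3.png

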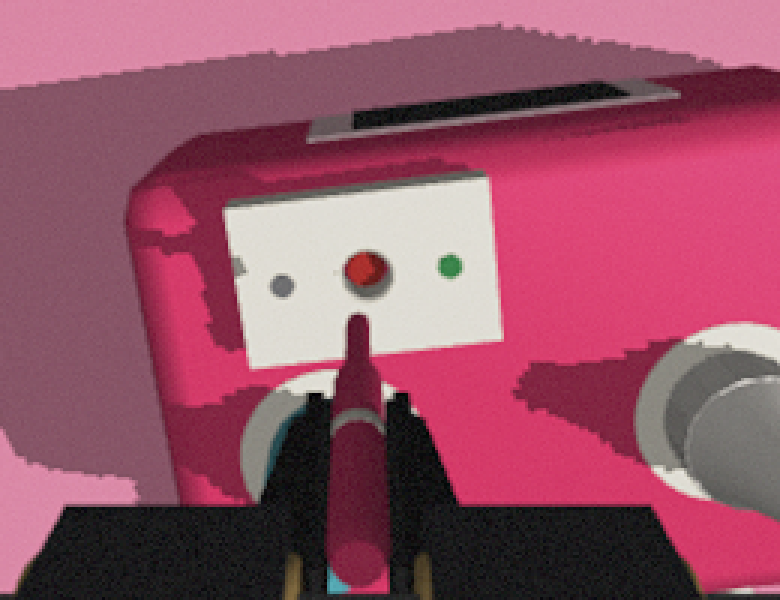

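The wrist view shows the console corners and the bore mouth at about (322.5,191), with the pin tip at (319.5,205), slightly left of the bore.

Run:
```python
from h import *
c=np.array([(224,206),(489,173),(503,341),(249,368)])/3+[200,100]
W=wplane('w3',c,123);print(W.round(1).tolist(),W.mean(0).round(1),wplane('w3',[(322.7,191)],123).round(1))
e=W[1]-W[0];print(np.degrees(np.arctan2(e[0],e[1])),np.linalg.norm(e),env.state()['eef_pos'])
b=wplane('w3',[(322.5,191)],123)[0];a=np.radians(-13.3);R=np.array([[np.cos(a),-np.sin(a)],[np.sin(a),np.cos(a)]]);print('neck',b[:2]+R@[62,107])
```

```text
[[441.0, 20.2, 123.0], [459.1, 92.2, 123.0], [507.3, 79.9, 123.0], [488.2, 7.7, 123.0]] [473.9  50.  123. ] [[473.8  50.7 123. ]]
14.094437009150415 74.21982273724768 [474.78795451  47.39517609 243.35138663]
neck [558.67986087 140.41452252]
```

Emit:
drive_tool(deltas="-0.01 0.025 0 0;0 0 -0.05 0;0 0 -0.1 0;0 0 -0.1 0;0 0 -0.05 0;0 0 0 0;0 0 -0.05 0;0 0 -0.03 0;0 0 0 0;0 0 0 0")

```text
t: 6.13
eef_pos: [473.5, 51.0, 205.7]
tcp_rot: [3.142, 0.0, 2.771]
ft_force: [-0.3, 0.1, -0.2]
opening: 0.108
grip_force: 30.0
```

Run:
```python
from h import *
snap('wrist','w4');s=env.state();print(s['t'],s['eef_pos'],s['ft_force'])
j=cv2.imread('pics/w4.png')[150:250,250:390]
cv2.imwrite('pics/c4.png',cv2.resize(j,(700,500),interpolation=0))
```

```text
6.1833 [473.54297128  51.04841544 205.84042342] [0.22074836 0.32777688 0.29549306]
```

View pics/c4.png

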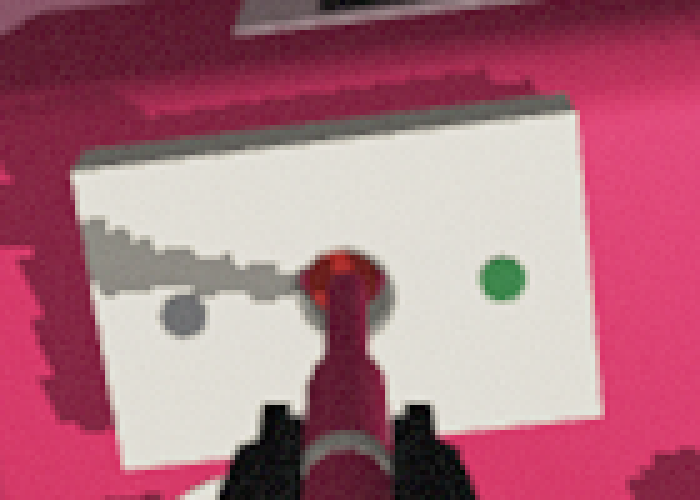

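The pin has entered the bore: mouth centre at about (319,208), tip at (319,205). It is well centred, so I'm pressing gently.

Emit:
drive_tool(deltas="-0.01 0 -0.02 0;0 0 -0.02 0;0 0 -0.02 0;0 0 0 0;0 0 0 0")

```text
t: 6.6
eef_pos: [472.6, 51.0, 199.8]
tcp_rot: [3.141, 0.0, 2.771]
ft_force: [0.4, -0.1, 3.5]
opening: 0.102
grip_force: 30.0
```

Emit:
drive_tool(deltas="0 0 -0.01 0;0 0 0 0;0 0 0 0")

```text
t: 6.85
eef_pos: [472.5, 51.1, 198.7]
tcp_rot: [3.141, 0.0, 2.771]
ft_force: [-0.5, 1.0, 3.5]
opening: 0.097
grip_force: 30.0
```

Emit:
drive_tool(deltas="0 0 -0.01 0;0 0 0 0;0 0 -0.01 0;0 0 0 0;0 0 0 0")

```text
t: 7.27
eef_pos: [473.1, 51.0, 197.9]
tcp_rot: [3.141, 0.002, 2.771]
ft_force: [-3.6, -0.6, 18.7]
opening: 0.102
grip_force: 30.0
```

Emit:
drive_tool(deltas="0 0 -0.01 0;0 0 0 0;0 0 0 0")

```text
t: 7.52
eef_pos: [473.4, 51.0, 197.5]
tcp_rot: [3.14, 0.003, 2.771]
ft_force: [-2.8, -0.5, 24.9]
opening: 0.107
grip_force: 30.0
```

Emit:
drive_tool(deltas="0 0 0.01 0;0 0 0 0;0 0 0 0;0 0 0 0;0 0 0 0;0 0 0 0;0 0 0.05 0;0 0 0.12 0;0 0 0.15 0;0 0 0.13 0")

```text
t: 8.35
eef_pos: [472.2, 51.0, 242.0]
tcp_rot: [-3.141, -0.001, 2.771]
ft_force: [0.5, -0.3, -0.1]
opening: 0.103
grip_force: 30.0
```

Emit:
drive_tool(deltas="0.05 -0.2 0 0;0.05 -0.35 0 0;0.05 -0.4 0 0;0.05 -0.4 0 0;0.05 -0.4 0 0;0.05 -0.4 0 0;0.06 -0.35 0 0;0.07 -0.2 0 0;0 -0.125 0 0;0 0 0 0")

```text
t: 9.18
eef_pos: [515.2, -233.2, 240.9]
tcp_rot: [3.142, -0.001, 2.769]
ft_force: [-0.0, 0.1, -0.5]
opening: 0.104
grip_force: 30.0
```

Emit:
drive_tool(deltas="0 0 0 0;0 0 -0.2 0;0 0 -0.2 0;0 0 -0.15 0;0 0 -0.1 0;0 0 -0.1 0;0 0 0 0;0 0 0 0")

```text
t: 9.85
eef_pos: [515.5, -230.9, 166.8]
tcp_rot: [3.141, -0.0, 2.771]
ft_force: [0.9, -0.9, -0.2]
opening: 0.099
grip_force: 30.0
```

Run:
```python
from h import *
snap('wrist','w5');s=env.state();print(s['t'],s['eef_pos'],s['tcp_rot'],s['ft_force'])
j=cv2.imread('pics/w5.png')[130:250,250:394]
cv2.imwrite('pics/c5.png',cv2.resize(j,(720,600),interpolation=0))
```

```text
9.9 [ 515.73855341 -231.22833539  167.26940054] [-3.14158030e+00  6.86532241e-04  2.77123916e+00] [ 0.20887262  0.25541853 -0.67365186]
```

View pics/c5.png

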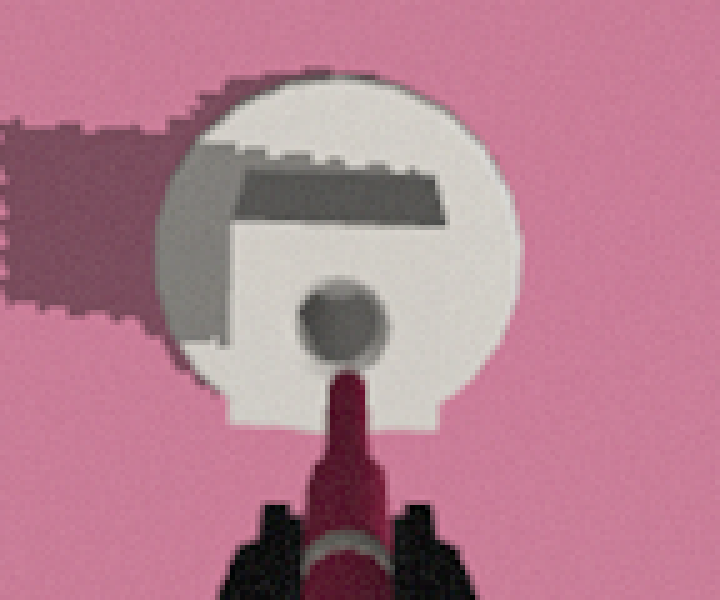

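The tip is at about (319,204) and the stand bore at (318.6,195), nearly in line.

Run:
```python
from h import *
print(wplane('w5',[(318.7,194.8)],50),env.state()['eef_pos'])
for z in (80,82):print(wplane('w5',[(319.2,204.2)],z))
```

```text
[[ 515.54221871 -231.76176205   50.        ]] [ 515.73855341 -231.22833539  167.26940054]
[[ 514.07370458 -230.81854284   80.        ]]
[[ 513.44340973 -230.57947061   82.        ]]
```

Emit:
drive_tool(deltas="-0.007 -0.007 -0.1 0;0 0 -0.15 0;0 0 -0.1 0;0 0 -0.1 0;0 0 -0.1 0;0 0 -0.1 0;0 0 -0.05 0;0 0 0 0")

```text
t: 10.57
eef_pos: [514.4, -232.0, 95.4]
tcp_rot: [3.141, -0.002, 2.771]
ft_force: [-0.4, 0.3, -0.4]
opening: 0.101
grip_force: 30.0
```

Emit:
drive_tool(deltas="0 0 -0.01 0;0 0 -0.01 0;0 0 -0.01 0;0 0 0 0;0 0 0 0")

```text
t: 10.98
eef_pos: [515.0, -232.3, 94.1]
tcp_rot: [-3.142, 0.001, 2.771]
ft_force: [-0.2, 0.6, 1.7]
opening: 0.103
grip_force: 30.0
```

Emit:
drive_tool(deltas="0 0 0 0;0 0 0 0;0 0 0 0;0 0 0 0;0 0 0.1 0;0 0 0.3 0;0 0 0.4 0;0 0 0.4 0;0 0 0.35 0;0 0 0 0", gripper=0.3)

```text
t: 11.82
eef_pos: [516.4, -233.0, 256.2]
tcp_rot: [-3.14, 0.01, 2.771]
ft_force: [-0.5, 0.4, -0.6]
opening: 0.689
grip_force: 0.0
```

Run:
```python
from h import *
snap('wrist','w6');s=env.state();print(s['t'],s['eef_pos'],s['opening'])
im,d=snap('top','t6');P=pts('top',d);q=P[190:235,420:470].reshape(-1,3);q=q[(q[:,2]>60)&(q[:,2]<130)];print(len(q),q[q[:,2]>112].mean(0) if len(q) else 0)
j=cv2.imread('pics/w6.png')[130:250,250:394]
cv2.imwrite('pics/c6.png',cv2.resize(j,(480,400),interpolation=0))
```

```text
11.8667 [ 515.63599632 -232.59971867  252.88021125] 0.6911913359779407
54 [ 514.08798707 -230.66433697  117.41817707]
```

View pics/c6.png

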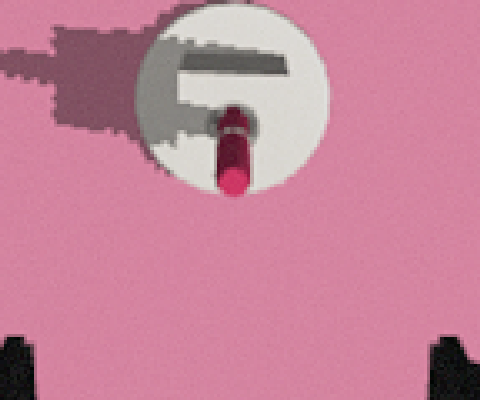

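The stylus is upright in its bore. Next is the nozzle.

Emit:
drive_tool(deltas="0.04 0.2 0 0;0.05 0.4 0 0;0.05 0.4 0 0;0.05 0.4 0 0;0.05 0.4 0 0;0.05 0.4 0 0;0.05 0.4 0 0;0.05 0.4 0 0;0.05 0.4 0 0;0 0.32 0 0")

```text
t: 12.75
eef_pos: [558.4, 142.5, 247.3]
tcp_rot: [-3.141, -0.002, 2.772]
ft_force: [0.4, -0.5, 0.4]
opening: 0.7
grip_force: 0.0
```

Emit:
drive_tool(deltas="0 0 0 0;0 0 0 0;0 0 0 0")

```text
t: 13.0
eef_pos: [558.3, 139.5, 247.7]
tcp_rot: [-3.141, -0.002, 2.771]
ft_force: [0.8, 0.2, 0.4]
opening: 0.696
grip_force: 0.0
```

Run:
```python
from h import *
im,d=snap('wrist','w7');s=env.state();print(s['t'],s['eef_pos'],s['tcp_rot'],s['joints'])
q=np.load('pics/w7.npz');p=env.camera_params('wrist');M=np.array(p['mount']);K=np.array(p['mtx']);R=Ro.from_euler('xyz',q['rot']).as_matrix()
v,u=np.indices(d.shape);P=np.stack([u*d,v*d,d],-1)@np.linalg.inv(K).T;P=(P@M[:3,:3].T+M[:3,3])@R.T+q['pos']
n=np.hypot(P[...,0]-559.5,P[...,1]-139)<35
for lo,hi in((115,131),(131,138),(160,169),(169,176)):
    k=n&(P[...,2]>lo)&(P[...,2]<hi);
    if k.sum():
        A=P[k];print(lo,k.sum(),((A.max(0)+A.min(0))/2).round(1),A.mean(0).round(1),np.ptp(A,0).round(1))
        if lo==131:
            uv=np.argwhere(k)[:,::-1].astype(np.float32);print(uv.min(0),uv.max(0))
```

```text
13.05 [558.49683825 138.98102374 247.94570652] [-3.14078387e+00 -1.20059523e-03  2.77025932e+00] [ 1.29199039e-01  4.04639434e-01  1.66155707e+00 -1.51526657e-04
  1.07683760e+00 -1.07019250e+00]
115 180 [550.3 139.5 123. ] [543.1 144.4 123.2] [24.4 38.9 16. ]
131 477 [559.  138.  134.5] [551.6 140.5 135.3] [41.3 41.7  7. ]
[294. 173.] [343. 218.]
160 197 [557.8 138.3 164.4] [554.1 140.1 163.9] [16.6 19.9  8.7]
169 392 [559.6 137.9 171.6] [559.4 137.9 172. ] [16.5 16.6  5. ]
```

Emit:
drive_tool(deltas="0.01 -0.006 -0.1 0;0 0 -0.2 0;0 0 -0.2 0;0 0 -0.2 0;0 0 -0.2 0;0 0 -0.15 0;0 0 -0.1 0;0 0 0 0;0 0 0 0")

```text
t: 13.8
eef_pos: [559.8, 138.6, 133.4]
tcp_rot: [-3.141, -0.001, 2.77]
ft_force: [1.1, -1.2, -0.4]
opening: 0.701
grip_force: 0.0
```

Emit:
drive_tool(deltas="0 0 -0.01 0;0 0 -0.01 0;0 0 0 0;0 0 0 0")

```text
t: 14.13
eef_pos: [559.9, 139.3, 132.2]
tcp_rot: [3.141, 0.001, 2.771]
ft_force: [-0.6, 0.3, 0.2]
opening: 0.699
grip_force: 0.0
```

Emit:
drive_tool(deltas="-0.003 -0.008 -0.02 0;0 0 0 0;0 0 0 0")

```text
t: 14.38
eef_pos: [559.4, 138.4, 129.7]
tcp_rot: [3.142, -0.0, 2.771]
ft_force: [1.0, 0.4, 0.2]
opening: 0.699
grip_force: 0.0
```

Emit:
drive_tool(deltas="0 0 0 0;0 0 0 0;0 0 0 0;0 0 0 0;0 0 0 0", gripper=1)

```text
t: 14.8
eef_pos: [559.5, 138.5, 129.7]
tcp_rot: [3.141, 0.0, 2.771]
ft_force: [-0.6, 0.6, -0.0]
opening: 0.438
grip_force: 30.0
```

Run:
```python
from h import *
s=env.state()
for k in('t','eef_pos','tcp_rot','ft_force','moment','opening','grip_force','joints'):print(k,np.round(s[k],3))
```

```text
t 14.8
eef_pos [559.485 138.461 129.665]
tcp_rot [3.141 0.    2.771]
ft_force [-0.645  0.619 -0.038]
moment [ 0.019 -0.08   0.048]
opening 0.438
grip_force 30.001
joints [ 0.128  0.545  1.785  0.     0.812 -1.072]
```

Emit:
drive_tool(deltas="0 0 0 0.01;0 0 0 0.01;0 0 0 0;0 0 0 0")

```text
t: 15.13
eef_pos: [559.4, 138.5, 129.7]
tcp_rot: [3.141, 0.0, 2.833]
ft_force: [1.0, -0.1, 0.1]
opening: 0.44
grip_force: 30.0
```

```bash
python3 -c "
from h import *
s=env.state();print(s['tcp_rot'],s['moment'],s['ft_force'])"
```

```text
[3.14149899e+00 2.72788673e-05 2.83276413e+00] [ 0.02506823  0.02782531 -0.0328805 ] [ 1.04571834 -0.14579903  0.14053871]
```

Emit:
drive_tool(deltas="0 0 0 0.008;0 0 0 0.008;0 0 0 0;0 0 0 0")

```text
t: 15.47
eef_pos: [559.5, 138.4, 129.7]
tcp_rot: [3.141, 0.0, 2.882]
ft_force: [-0.4, 0.7, 0.0]
opening: 0.44
grip_force: 30.0
```

```bash
python3 -c "
from h import *
s=env.state();print(s['tcp_rot'],s['moment'],s['ft_force'])"
```

```text
[3.14148334e+00 6.59975374e-05 2.88245435e+00] [-0.02206507  0.01752436  0.00031203] [-0.40909283  0.7101315   0.02204776]
```

Emit:
drive_tool(deltas="0 0 0 0.01;0 0 0 0.01;0 0 0 0;0 0 0 0")

```text
t: 15.8
eef_pos: [559.5, 138.4, 129.7]
tcp_rot: [3.141, 0.0, 2.945]
ft_force: [0.2, -0.3, 0.2]
opening: 0.44
grip_force: 30.0
```

```bash
python3 -c "
from h import *
s=env.state();print(s['tcp_rot'],s['moment'],s['ft_force'],s['joints'])"
```

```text
[3.14148114e+00 5.30450550e-05 2.94493009e+00] [-0.02751009 -0.11694466  0.02832687] [ 0.22077307 -0.26171791  0.23437441] [ 1.27943034e-01  5.44528089e-01  1.78512970e+00  1.22350140e-04
  8.11849030e-01 -1.24627493e+00]
```

No stop after 0.17 rad, so counter-clockwise loosens it. I'm continuing to about 1.4 rad in total.

Emit:
drive_tool(deltas="0 0 0 0.02;0 0 0 0.02;0 0 0 0.02;0 0 0 0.02;0 0 0 0.02;0 0 0 0.02;0 0 0 0.02;0 0 0 0.02;0 0 0 0.02;0 0 0 0")

```text
t: 16.63
eef_pos: [559.4, 138.6, 129.7]
tcp_rot: [3.141, -0.0, -2.77]
ft_force: [-0.7, 1.2, 0.3]
opening: 0.439
grip_force: 30.0
```

Emit:
drive_tool(deltas="0 0 0 0.02;0 0 0 0.02;0 0 0 0.02;0 0 0 0.02;0 0 0 0.02;0 0 0 0.02;0 0 0 0.02;0 0 0 0.02;0 0 0 0.02;0 0 0 0.02")

```text
t: 17.47
eef_pos: [559.1, 139.0, 129.7]
tcp_rot: [3.141, 0.0, -2.143]
ft_force: [-2.7, 6.0, 2.0]
opening: 0.438
grip_force: 30.0
```

```bash
python3 -c "
from h import *
s=env.state();print(s['tcp_rot'],s['moment'],s['ft_force'],s['joints'],s['t'],s['opening'])"
```

```text
[ 3.14055437e+00  2.59264497e-04 -2.14339990e+00] [ 0.83892     0.4324835  -0.02980606] [-2.68990926  5.9704529   1.99365779] [ 1.28572872e-01  5.44481248e-01  1.78530584e+00  1.19553828e-03
  8.12432000e-01 -2.44123882e+00] 17.4667 0.4379296319994524
```

Emit:
drive_tool(deltas="-0.003 0.007 0 0;0 0 0.01 0;0 0 0.02 0;0 0 0.02 0;0 0 0 0")

```text
t: 17.88
eef_pos: [559.2, 139.1, 135.0]
tcp_rot: [-3.141, 0.0, -2.144]
ft_force: [-0.7, 0.6, -0.4]
opening: 0.442
grip_force: 30.0
```

Lifting freely.

Emit:
drive_tool(deltas="0 0 0.04 0;0 0 0.06 0;0 0 0.1 0;0 0 0.15 0;0 0 0.2 0;0 0 0.2 0;0 0 0.1 0;0 0 0.05 0;0 0 0 0;0 0 0 0")

```text
t: 18.72
eef_pos: [558.9, 139.1, 224.2]
tcp_rot: [3.141, -0.0, -2.143]
ft_force: [-0.2, -0.5, -0.8]
opening: 0.44
grip_force: 30.0
```

Emit:
drive_tool(deltas="0 0 0 0;0 0 0 0;0 0 0 0;0 0 0 0;0 0 0 0;0 0 0 0")

```text
t: 19.22
eef_pos: [559.2, 139.1, 224.5]
tcp_rot: [3.141, -0.0, -2.143]
ft_force: [0.0, -0.1, -1.7]
opening: 0.44
grip_force: 30.0
```

Run:
```python
from h import *
snap('side','s8');s=env.state();print(s['t'],s['eef_pos'],s['tcp_rot'],s['qvel'].round(3),s['opening'])
cv2.imwrite('pics/c8.png',cv2.resize(cv2.imread('pics/s8.png')[90:340,220:420],(480,600),interpolation=1))
```

```text
19.2667 [559.17017297 139.14442    224.55202208] [ 3.14139876e+00 -7.34559273e-05 -2.14265263e+00] [ 0.001 -0.002 -0.     0.     0.002  0.001] 0.43758721663406397
```

View pics/c8.png

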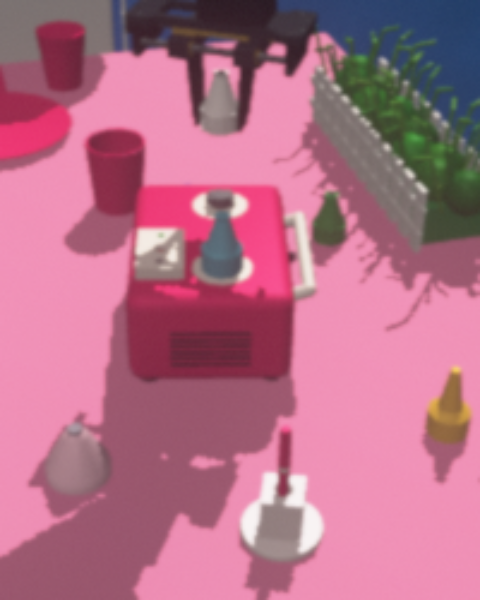

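The side view shows the nozzle held upright well above the bare neck (crop 220,200), and the stylus standing in its stand (285,460). Nothing else has moved.

```bash
python3 -c "
from cell import env
print(env.job_done())"
```

```text
the job is handed in; nothing more can be done
None
```

The job is handed in: I pushed the standby button fully down for over half a second, stood the stylus back in its stand, and unscrewed the white nozzle counter-clockwise. The gripper holds it upright and still, about 9 cm above the pump, after about 19 s.

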